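# Unbolt the spray-gun case on the paint-mixing bench

### The arm

A 6-joint arm with a two-finger parallel gripper is mounted at the origin on the work surface. World frame = base frame: x ahead of the robot, y to its left, z up, the work surface at z = 0. Lengths are in mm, angles in rad, forces in N, time in s.
With the tool pointing down it reaches from about 275 to 750 mm from the base axis. Payload 10.2 kg.
Tool frame: the origin (TCP) lies between the finger pads; the fingertips stand ctrl.tips_ahead ahead of it and the grasp point (between the pads) lies 8 mm behind it (ctrl.tips_ahead is the distance from the TCP to the fingertips, in mm); z points along the fingers, y is the direction in which the jaws open and shut (so a half turn about z gives the same grasp; the last joint's range is limited). The gripper opens to 85 mm and grips with 20 to 120 N. Pads are 22 mm wide; open, the fingers measure 114 mm over their backs; the gripper's body (76 mm by 85 mm) begins 54 mm behind the grasp point. The pads swing forward as they close: fully open they stand 13 mm farther back than shut.
Start: joints at [0.944, 0.313, 1.498, -0, 1.331, -0.223], TCP at [206.294, 482.778, 242.294] pointing down, gripper open.
Joint ranges: [-2.94, 2.94], [-0.97, 2.17], [0.19, 2.56], [-1.23, 4.37], [0.02, 3.11], [-2.88, 2.88]. Speed limits (rad/s): [2.39, 2.39, 3.01, 3.14, 3.14, 3.14].

### API

Orientations are given as a unit quaternion [w, x, y, z].
In Python, from rig import ctrl gives the robot as it stands. The module is installed in compiled form; this text tells all that it offers.
- The arm moves only by the tool move_arm, never from a script. Its argument "motion" is a list of rows, each an object with "offset": the shift along the tool's x, y, z in m, a list of three; "angular": the turn, a rotation vector about the tool's x, y, z in degrees, a list of three; "jaw": the finger opening in m, from 0 to 0.0854. In form: [{"offset": [tx, ty, tz], "angular": [ax, ay, az], "jaw": jaw}, ...]. A call has 1 to 5 rows; each row is the pose to reach, as a shift and turn from the pose commanded when the call began, along the tool's axes at that moment; what a row does not reach only later rows make up. A row lasts 1/8 s, in which the tool goes at most 62.5 mm and 10.7 degrees, less where a joint would pass 70% of its speed; a pose out of reach is approached as far as the arm can. A call with a gripper value outside its range is refused whole. The fingers move at their own pace and stop on an object; "squeeze" is the grip in N (left out, the last holds). Time passes only in rows, so rows that repeat a pose let the fingers close. It gives the time, the measured TCP pose, the force and the opening at its end, in the units of the state.
- ctrl.sense(): the state, without advancing time (a new reading comes with each control period).
- ctrl.capture(name): name is "scene" or "top"; returns a dict with "img" (400x640x3 uint8, red, green, blue), "intrinsics" (3x3 intrinsics, pixels), "rvec" (rotation vector, rad) and "tvec" (3), from world to camera coordinates, as OpenCV has them. Camera axes: x right, y down, z forward; pixel columns grow to the right and rows downward; lengths in mm; the calibration is good to about 2 mm. A picture is of the moment at which its call begins. There is no depth.
- ctrl.finish_job(): hands the job in, once; it reports no verdict.
The state is a dict: "time_s": time; "joints": joint angles; "dq": joint speeds; "tau": joint torques, N m; "eef_pos": TCP position; "ee_rot": TCP orientation; "force": force on the tool from outside, world axes, zero at the start; "wrist_torque": the same for the moment, N m; "grip_width": opening from 0.0 (shut) to 1.0 (fully open).
Only numpy, scipy, OpenCV 4.12 (cv2) and the standard library are available. Lean on these libraries where they do the work, as an engineer would, in place of code of your own. Each camera call takes 0.05 s, during which the arm holds its last target. There are 200 camera calls.

### The job

Unfasten the big spray-gun case: first slide the keeper on its lid fully back, clear of the bolt, then draw the bolt fully back out of its catch plate and let go. Leave the small case's bolt as it is.

Things in the scene. Friction and masses are not known exactly. Their poses are not given: they have to be found in the camera images.
- big_case: Big black hard case, fixed, 200 (x) by 280 (y) by 80 mm high; origin: centre of its underside; turned up to 0.3 rad from the robot's axes. On its lid: a steel rod bolt running along y and, across it, the keeper on a fixed track 14 mm high. Two rod guides, 19 mm high, at x -20, y -45 and +85 mm; catch plate on the +y end, 21 mm above the lid. The only case with a keeper.
- keeper (a joint): Keeper of the big case, in m: 0 = shut, its tongue lies across the bolt knob's way; 0.042 = fully back at its stop; starts 0 to 4 mm open. Slides level along the case's +x (away from the robot when the case is square to it), takes about 2 N, stays where it is left. The tongue is clear of the bolt knob from about 0.025 on.
- keeper_tab (a point): Middle of the keeper's thumb tab: upright flat steel block, 12 (x) by 24 (y) by 34 mm high, top 15 mm above this point, which is 44 mm above the lid and moves with the keeper; axes as the case's. Shut, it is at x 40, y 22 mm of the case. Below it lies the tongue, a steel bar 16 mm wide (y) from 74 mm to -x to 16 mm to +x of the tab, top 18 mm below this point.
- bolt (a joint): Bolt of the big case, in m: 0 = shut, nose through the catch plate; 0.045 = fully back at its stop; starts 0 to 3 mm back. Slides level along the case's -y (to the robot's right when the case is square to it), takes about 2.5 N, stays where it is left. While the keeper is shut its tongue stops the bolt after about 7 mm.
- bolt_knob (a point): Point on the axis of the big case's bolt knob: upright round steel post, 18 mm in diameter, on the bolt's rod. Its top is 14 mm above this point, which is 44 mm above the lid; the 12 mm thick rod's top is 28 mm below. Moves with the bolt; axes as the case's. Shut, it is at x -20, y 46 mm of the case.
- small_bolt (a joint): Bolt of the small case, in m: 0 = shut, where it starts; 0.03 = fully back. Not to be moved.
- small_bolt_knob (a point): Point on the axis of the small case's bolt knob, a like 18 mm post, top 14 mm above this point, which is 104 mm above the bench. The small case is black and fixed too, 120 (x) by 160 (y) by 60 mm high, has no keeper, and stands left or right of the big case. Axes as the small case's. A bystander.
Mind the look-alikes: they are no part of the job. Leave any red or yellow look-alike of the part that bears small_bolt alone.

How it is judged (in metres and radians):
On the way, in this order (a step that is already met when the one before it is completed fails the run):
1. the keeper is slid back at least 32 mm, clear of the bolt, while the bolt is still shut (less than 12 mm back) (value of joint keeper above 0.032 m and value of joint bolt below 0.012 m), for 0.1 s.
2. the bolt is drawn back at least 35 mm (value of joint bolt above 0.035 m), for 0.1 s.
At the end, for the whole second after the job is handed in: The big case's keeper is at least 32 mm back (of 42) and its bolt at least 35 mm back (of 45), both at rest; the small case's bolt is less than 10 mm from shut (value of joint keeper above 0.032 m and value of joint bolt above 0.035 m and value of joint small_bolt below 0.01 m and velocity of joint keeper between -0.01 and 0.01 m/s and velocity of joint bolt between -0.01 and 0.01 m/s); the robot touches nothing.
It fails at once if the small case's bolt is drawn 10 mm or more (value of joint small_bolt above 0.01 m).
It also fails if it takes over 40 s, if anything falls off the work surface, if the arm or the gripper's body presses on something with over 40 N, if the wrist force passes 120 N, or if a joint passes its speed limit or range.

## Working session

There is one attempt and no reset: what is moved stays moved. The work goes in short steps, Python scripts to look and compute and a tool call to move; the robot and the scene stay as the last step left them, time stands still between calls to the robot, and variables do not carry over. Pictures are saved under pics/ and viewed, about 8 in all and at most 12, crops included, and the job is handed in when it is done.

Besides the shell and the picture viewer there is one more tool, called after "Call:" as name(argument=value, ...), one argument or row to a line, values as JSON. move_arm: Moves the arm, as the interface text tells. Its arguments: {"type":"object","properties":{"motion":{"type":"array","items":{"type":"object","properties":{"offset":{"type":"array","items":{"type":"number"}},"angular":{"type":"array","items":{"type":"number"}},"jaw":{"type":"number"}}}},"squeeze":{"type":"number"}},"required":["motion"]}

```bash
mkdir -p pics
cat > h.py <<'E'
import numpy as np, cv2
from rig import ctrl
def cap(n):
    c=ctrl.capture(n); R=cv2.Rodrigues(np.array(c["rvec"],float))[0]; t=np.array(c["tvec"],float).ravel(); K=np.array(c["intrinsics"],float)
    return c["img"],K,R,t
def ray(px,K,R,t):
    d=R.T@np.linalg.inv(K)@np.array([px[0],px[1],1.]); return -R.T@t,d/np.linalg.norm(d)
def onz(px,z,K,R,t):
    o,d=ray(px,K,R,t); return o+d*(z-o[2])/d[2]
def proj(P,K,R,t):
    q=K@(R@np.array(P,float)+t); return q[:2]/q[2]
E
python3 - <<'E'
from h import *
for n in("scene","top"):
    I,K,R,t=cap(n); cv2.imwrite(f"pics/{n}0.png",I[...,::-1]); print(n,K.tolist(),(-R.T@t).round(),R.round(3).tolist())
print(ctrl.sense(),ctrl.tips_ahead)
E
```

```text
scene [[518.6775126989945, 0.0, 318.53057690356246], [0.0, 518.6775126989945, 189.68109441185166], [0.0, 0.0, 1.0]] [1349. -319.  978.] [[0.471, 0.882, 0.011], [0.607, -0.315, -0.73], [-0.64, 0.35, -0.684]]
top [[361.0686753820138, 0.0, 319.32598471444885], [0.0, 361.0686753820138, 200.07926258056605], [0.0, 0.0, 1.0]] [393. 112. 975.] [[-0.026, -1.0, 0.015], [-0.988, 0.023, -0.154], [0.154, -0.019, -0.988]]
{'time_s': 0.1, 'joints': array([ 9.43597707e-01,  3.13398678e-01,  1.49836482e+00,  1.39775039e-05,
        1.33102467e+00, -2.23396743e-01]), 'dq': array([-0.00071072, -0.00073504, -0.00202974,  0.00105069,  0.00110132,
        0.00017283]), 'tau': array([ 1.61530821e-03, -4.12903547e+01, -2.60135776e+01, -2.28341132e-04,
        3.11723721e-03,  8.44684450e-05]), 'eef_pos': array([206.15343567, 482.58775381, 241.78853634]), 'ee_rot': array([-2.52813915e-04,  2.00533611e-01,  9.79686640e-01, -5.41708086e-04]), 'force': array([-0.46165022,  0.50991323,  0.30605305]), 'wrist_torque': array([ 0.02644316, -0.03743216, -0.03486366]), 'grip_width': 1.0032825845640836} 11.0
```

View pics/top0.png

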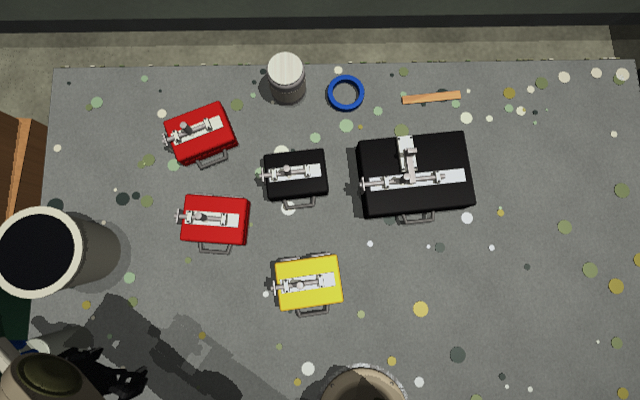

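View pics/scene0.png

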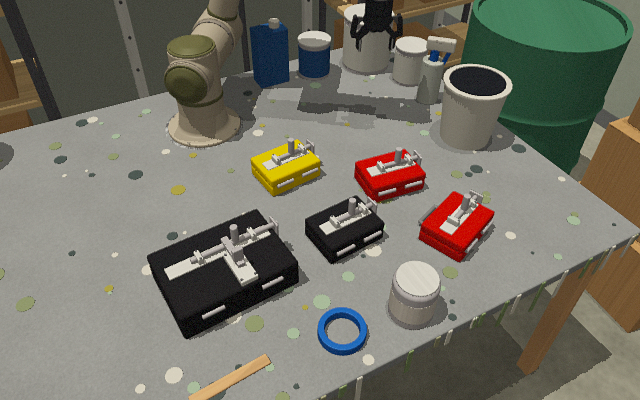

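The top picture shows the possible look-alikes: big black case at (415,175), small black at (295,175), reds at (200,133) and (213,220), and yellow at (308,283). I choose (415,175), since it is the largest and the only one with a keeper across its bolt. Next I'll take close crops of it.

Run:
```python
from h import *
I,K,R,t=cap("top"); J,K2,R2,t2=cap("scene")
a=cv2.resize(I[120:235,345:485],None,fx=5,fy=5,interpolation=cv2.INTER_CUBIC)
b=cv2.resize(J[200:335,140:305],None,fx=4,fy=4,interpolation=cv2.INTER_CUBIC)
cv2.imwrite("pics/a.png",a[...,::-1]);cv2.imwrite("pics/b.png",b[...,::-1])
```

```text
(no output)
```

View pics/a.png

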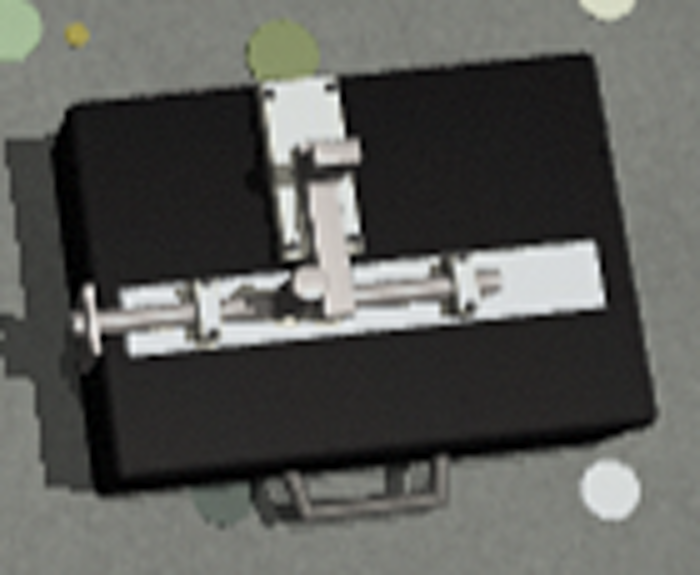

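View pics/b.png

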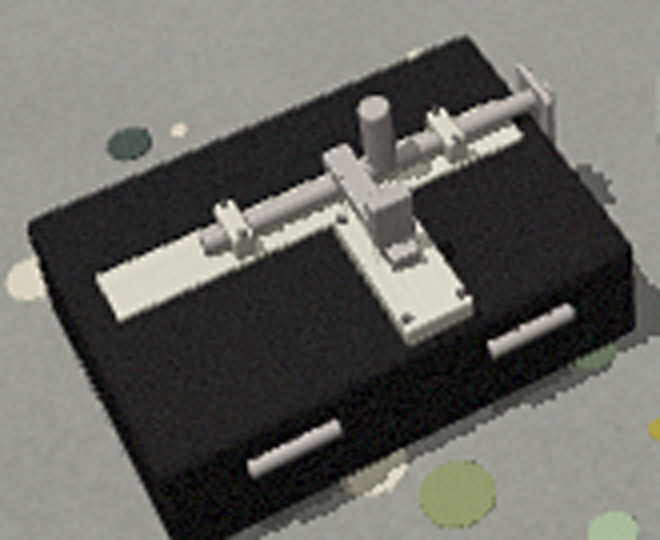

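```bash
cat > m.py <<'E'
from h import *
I,K,R,t=cap("top"); J,K2,R2,t2=cap("scene")
A=lambda u,v:(345+(u-2)/5,120+(v-2)/5)
B=lambda u,v:(140+(u-1.5)/4,200+(v-1.5)/4)
c=[onz(A(*p),80,K,R,t)[:2] for p in [(78,103),(592,55),(655,418),(122,480)]] # FL FR NR NL
c=np.array(c); print(c.round(1)); print([np.linalg.norm(c[i]-c[(i+1)%4]).round(1) for i in range(4)])
ey=(c[0]-c[1])+(c[3]-c[2]); ex=(c[0]-c[3])+(c[1]-c[2])
th=np.mean([np.arctan2(-ey[0],ey[1]),np.arctan2(ex[1],ex[0])]); o=c.mean(0)
print("th",np.arctan2(-ey[0],ey[1]),np.arctan2(ex[1],ex[0]),"o",o)
k=onz(A(309,281),138,K,R,t); tb=onz(A(337,152),139,K,R,t); kb=onz(B(375,103),138,K2,R2,t2)
print("knob top",k,kb,"tab",tb)
Rz=np.array([[np.cos(th),-np.sin(th)],[np.sin(th),np.cos(th)]])
for n,p in(("k",k),("kb",kb),("tab",tb)): print(n,Rz.T@(p[:2]-o))
W=lambda x,y,z:np.r_[o+Rz@[x,y],80+z]
for im,KK,RR,tt,nm,x0,y0,f,w,h in((I,K,R,t,"a1",345,120,5,140,115),(J,K2,R2,t2,"b1",140,200,4,165,135)):
    z=cv2.resize(im[y0:y0+h,x0:x0+w],None,fx=f,fy=f,interpolation=cv2.INTER_CUBIC).copy()
    def pl(P,col):
        q=[((proj(p,KK,RR,tt)-[x0,y0]+.5)*f-.5).round().astype(int) for p in P]
        cv2.polylines(z,[np.array(q)],True,col,1)
    pl([W(100,140,0),W(100,-140,0),W(-100,-140,0),W(-100,140,0)],(0,255,0))
    for zz in(25,59): pl([W(40+a,22+b,zz) for a,b in((6,12),(6,-12),(-6,-12),(-6,12))],(255,0,0))
    pl([W(-20+9*np.cos(a),46+9*np.sin(a),58) for a in np.arange(0,6.28,.4)],(0,0,255))
    cv2.imwrite(f"pics/{nm}.png",z[...,::-1])
E
python3 m.py
python3 -c "
import cv2,numpy as np
a=cv2.imread('pics/a1.png');b=cv2.imread('pics/b1.png');o=np.zeros((600,800,3),'u1')
a=a[40:360,60:460];b=b[70:350,180:580];o[:320,:400]=a;o[:280,400:]=b;cv2.imwrite('pics/ab.png',cv2.resize(o[:320],None,fx=1,fy=1))"
```

```text
[[ 686.5  -14.6]
 [ 706.8 -283.8]
 [ 515.4 -299.1]
 [ 490.4  -28.1]]
[np.float64(270.0), np.float64(192.1), np.float64(272.1), np.float64(196.5)]
th 0.08371915661689398 0.07427581433917331 o [ 599.77634809 -156.39609916]
knob top [ 577.18034281 -112.72741626  138.        ] [ 577.85312115 -109.42796267  138.        ] tab [ 640.07280143 -129.98458094  139.        ]
k [-19.07940639  45.31566586]
kb [-18.1483487   48.55173698]
tab [42.25505573 23.14914063]
```

View pics/ab.png

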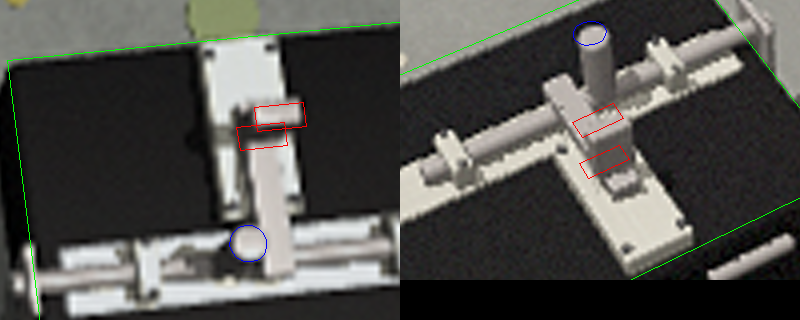

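The overlay agrees with the picture to about 2 mm: knob near (577.5,-111) with its top at z 138, tab near (640,-128.5), case turned about 0.08 rad. My plan is to grip the tab across case y and slide it along +x. Then I'll grip the knob the same way and draw it along -y.

```bash
cat > go.py <<'E'
import sys
from h import *
from scipy.spatial.transform import Rotation as S
def go(x,y,z,th=0.08):
    s=ctrl.sense(); q=s["ee_rot"]; r=S.from_quat([q[1],q[2],q[3],q[0]])
    T=S.from_euler("z",th)*S.from_euler("x",np.pi)*S.from_euler("z",np.pi) # tool x=-case x, y=case y
    d=r.inv().apply(np.array([x,y,z])-s["eef_pos"])/1000
    print("t",s["time_s"],"pos",s["eef_pos"].round(1),"F",s["force"].round(1),"w",round(s["grip_width"]*85.4,1),"off",d.round(4),"rot",np.degrees((r.inv()*T).as_rotvec()).round(1))
if __name__=="__main__": go(*map(float,sys.argv[1:]))
E
python3 go.py 640 -128.5 200
```

```text
t 0.3 pos [206.2 482.7 242.1] F [ 0.5 -1.5  0.1] w 85.0 off [-0.639  -0.3916  0.0422] rot [ -0.   -0.  -27.7]
```

Call:
move_arm(
  motion=[
    {"offset": [-0.053, -0.033, 0], "angular": [0, 0, -7], "jaw": 0.085},
    {"offset": [-0.106, -0.065, 0], "angular": [0, 0, -14], "jaw": 0.085},
    {"offset": [-0.159, -0.098, 0], "angular": [0, 0, -21], "jaw": 0.05},
    {"offset": [-0.212, -0.13, 0], "angular": [0, 0, -27.7], "jaw": 0.05},
    {"offset": [-0.265, -0.163, 0], "angular": [0, 0, -27.7], "jaw": 0.05},
  ],
)

```text
time_s: 0.92
eef_pos: [386.8, 227.0, 242.5]
ee_rot: [0.0, -0.041, 0.999, 0.0]
force: [1.4, 1.4, 0.1]
grip_width: 0.585
```

```bash
python3 go.py 640 -128.5 220
```

```text
t 0.925 pos [386.8 227.  242.5] F [1.4 1.4 0.1] w 49.9 off [-0.2236 -0.3749  0.0225] rot [0.  0.  0.1]
```

Call:
move_arm(
  motion=[
    {"offset": [-0.032, -0.053, 0], "angular": [0, 0, 0], "jaw": 0.05},
    {"offset": [-0.064, -0.106, 0], "angular": [0, 0, 0], "jaw": 0.05},
    {"offset": [-0.096, -0.16, 0], "angular": [0, 0, 0], "jaw": 0.05},
    {"offset": [-0.128, -0.214, 0], "angular": [0, 0, 0], "jaw": 0.05},
    {"offset": [-0.16, -0.268, 0], "angular": [0, 0, 0], "jaw": 0.05},
  ],
)

```text
time_s: 1.55
eef_pos: [567.2, -26.9, 242.3]
ee_rot: [0.0, -0.04, 0.999, 0.0]
force: [1.5, 0.6, 0.5]
grip_width: 0.585
```

```bash
python3 go.py 640 -128.5 220
```

```text
t 1.55 pos [567.2 -26.9 242.3] F [1.5 0.6 0.5] w 50.0 off [-0.0645 -0.1071  0.0223] rot [ 0.  0. -0.]
```

Call:
move_arm(
  motion=[
    {"offset": [-0.032, -0.053, 0.01], "angular": [0, 0, 0], "jaw": 0.05},
    {"offset": [-0.055, -0.09, 0.03], "angular": [0, 0, 0], "jaw": 0.05},
    {"offset": [-0.0645, -0.107, 0.06], "angular": [0, 0, 0], "jaw": 0.05},
    {"offset": [-0.0645, -0.107, 0.077], "angular": [0, 0, 0], "jaw": 0.05},
    {"offset": [-0.0645, -0.107, 0.077], "angular": [0, 0, 0], "jaw": 0.05},
  ],
)

```text
time_s: 2.17
eef_pos: [638.4, -125.5, 164.5]
ee_rot: [-0.001, -0.04, 0.999, 0.001]
force: [-0.3, 0.6, 1.0]
grip_width: 0.583
```

```bash
python3 go.py 640 -128.5 120
python3 - <<'E'
from h import *
o=[]
for n,(x0,y0) in (("top",(345,100)),("scene",(140,170))):
    I,*_=cap(n); o.append(cv2.resize(I[y0:y0+135,x0:x0+165],None,fx=2.4,fy=2.4,interpolation=3))
cv2.imwrite("pics/c.png",np.hstack(o)[...,::-1])
E
```

```text
t 2.175 pos [ 638.4 -125.5  164.5] F [-0.3  0.6  1. ] w 49.8 off [-0.0014 -0.0032  0.0445] rot [ 0.1 -0.1  0. ]
```

View pics/c.png

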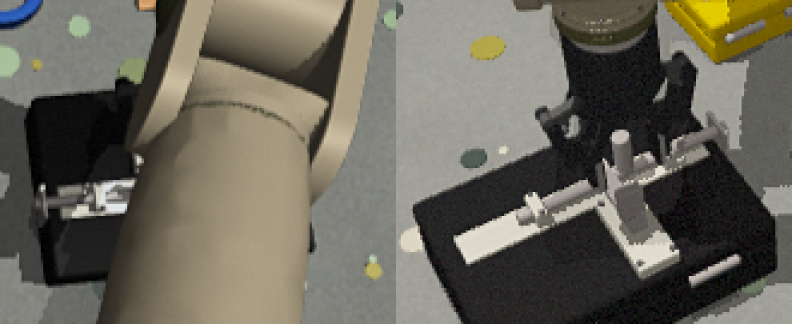

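Run:
```python
from h import *
I,K,R,t=cap("scene")
for P in [(638,-125,154),(638,-125,220),(577.5,-111,138),(640,-128.5,139)]:
    p=proj(P,K,R,t); print(P,p,(p-[140,170])*2.4+[396,0])
s=ctrl.sense(); print(s["eef_pos"],s["joints"])
z=cv2.resize(I[100:320,120:360],None,fx=3.3,fy=2.7*3.3/2.7,interpolation=3)[:600]
cv2.imwrite("pics/d.png",z[:600,:,::-1])
```

```text
(638, -125, 154) [236.11548656 241.36612396] [626.67716773 171.27869749]
(638, -125, 220) [232.91432507 219.61804007] [618.99438017 119.08329617]
(577.5, -111, 138) [232.64496386 225.51251314] [618.34791326 133.23003153]
(640, -128.5, 139) [235.60202285 247.2856124 ] [625.44485484 185.48546976]
[ 639.38933208 -125.79277524  167.0389303 ] [-3.73713829e-01  6.51493644e-01  1.17686364e+00  6.37025495e-05
  1.31082281e+00 -2.02518999e+00]
```

View pics/d.png

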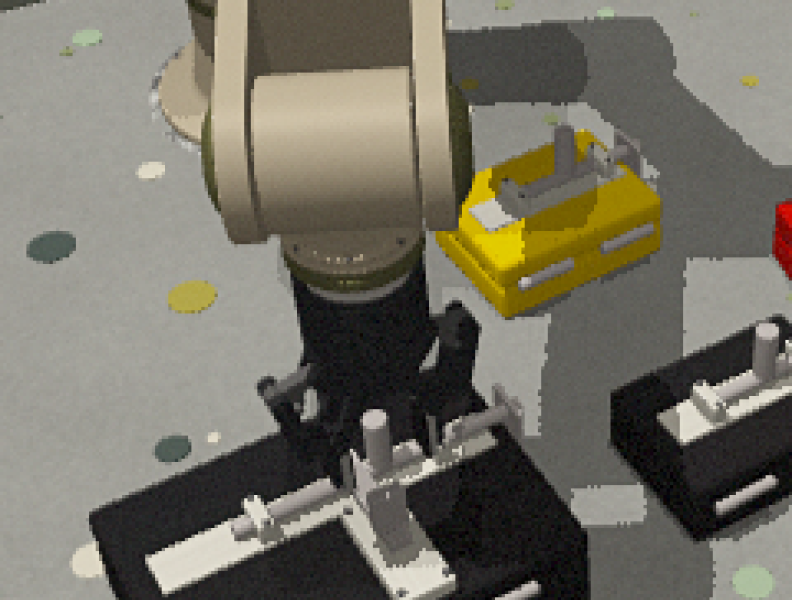

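The fingers straddle the tab: the knob at (375,425) shows through the jaw gap, the fingertips are near (340,465) and (435,440), and the tab top is near (388,480). Now I'll descend and grip.

Call:
move_arm(
  motion=[
    {"offset": [-0.001, -0.002, 0.02], "angular": [0, 0, 0], "jaw": 0.05},
    {"offset": [-0.001, -0.002, 0.046], "angular": [0, 0, 0], "jaw": 0.05},
    {"offset": [-0.001, -0.002, 0.046], "angular": [0, 0, 0], "jaw": 0.05},
    {"offset": [-0.001, -0.002, 0.046], "angular": [0, 0, 0], "jaw": 0.02},
    {"offset": [-0.001, -0.002, 0.046], "angular": [0, 0, 0], "jaw": 0.015},
  ],
  squeeze=25,
)

```text
time_s: 2.95
eef_pos: [641.1, -129.3, 121.5]
ee_rot: [0.002, -0.04, 0.999, -0.001]
force: [1.2, -3.4, 4.0]
grip_width: 0.274
```

Call:
move_arm(
  motion=[
    {"offset": [0, 0, 0], "angular": [0, 0, 0], "jaw": 0.015},
    {"offset": [0, 0, 0], "angular": [0, 0, 0], "jaw": 0.015},
  ],
)

```text
time_s: 3.2
eef_pos: [641.1, -129.3, 121.4]
ee_rot: [0.002, -0.04, 0.999, -0.001]
force: [0.6, -3.7, 6.7]
grip_width: 0.275
```

```bash
python3 go.py 640 -128 120
```

```text
t 3.2 pos [ 641.1 -129.3  121.4] F [ 0.6 -3.7  6.7] w 23.5 off [0.001  0.0014 0.0014] rot [-0.1  0.2 -0. ]
```

Call:
move_arm(
  motion=[
    {"offset": [-0.01, 0, 0], "angular": [0, 0, 0], "jaw": 0.015},
    {"offset": [-0.02, 0, 0], "angular": [0, 0, 0], "jaw": 0.015},
    {"offset": [-0.03, 0, 0], "angular": [0, 0, 0], "jaw": 0.015},
    {"offset": [-0.038, 0, 0], "angular": [0, 0, 0], "jaw": 0.015},
    {"offset": [-0.039, 0, 0], "angular": [0, 0, 0], "jaw": 0.015},
  ],
)

```text
time_s: 3.82
eef_pos: [680.0, -126.1, 121.4]
ee_rot: [0.001, -0.04, 0.999, -0.001]
force: [-2.0, -3.8, 6.8]
grip_width: 0.27
```

Call:
move_arm(
  motion=[
    {"offset": [0, 0, 0], "angular": [0, 0, 0], "jaw": 0.015},
    {"offset": [0, 0, 0], "angular": [0, 0, 0], "jaw": 0.015},
  ],
)

```text
time_s: 4.08
eef_pos: [680.0, -126.1, 121.4]
ee_rot: [0.002, -0.04, 0.999, -0.001]
force: [0.4, -3.8, 6.8]
grip_width: 0.27
```

```bash
python3 go.py 577.5 -112 190
```

```text
t 4.075 pos [ 680.  -126.1  121.4] F [ 0.4 -3.8  6.8] w 23.1 off [ 0.1008  0.022  -0.069 ] rot [-0.1  0.2 -0. ]
```

Call:
move_arm(
  motion=[
    {"offset": [0, 0, 0], "angular": [0, 0, 0], "jaw": 0.05},
    {"offset": [0, 0, 0], "angular": [0, 0, 0], "jaw": 0.05},
    {"offset": [0, 0, -0.03], "angular": [0, 0, 0], "jaw": 0.05},
    {"offset": [0, 0, -0.069], "angular": [0, 0, 0], "jaw": 0.05},
    {"offset": [0, 0, -0.069], "angular": [0, 0, 0], "jaw": 0.05},
  ],
)

```text
time_s: 4.7
eef_pos: [680.2, -125.4, 191.7]
ee_rot: [0.003, -0.04, 0.999, -0.001]
force: [0.8, -0.6, 0.4]
grip_width: 0.586
```

Call:
move_arm(
  motion=[
    {"offset": [0.04, 0.009, 0], "angular": [0, 0, 0], "jaw": 0.05},
    {"offset": [0.08, 0.018, 0], "angular": [0, 0, 0], "jaw": 0.05},
    {"offset": [0.101, 0.023, 0], "angular": [0, 0, 0], "jaw": 0.05},
    {"offset": [0.101, 0.023, 0], "angular": [0, 0, 0], "jaw": 0.05},
  ],
)

```text
time_s: 5.2
eef_pos: [575.8, -110.1, 188.0]
ee_rot: [-0.001, -0.04, 0.999, 0.0]
force: [-0.4, -0.1, 0.4]
grip_width: 0.588
```

```bash
python3 go.py 577.5 -111 120
python3 - <<'E'
from h import *
I,K,R,t=cap("scene")
cv2.imwrite("pics/e.png",cv2.resize(I[130:320,130:350],None,fx=3.1,fy=3.1,interpolation=3)[...,::-1])
E
```

```text
t 5.2 pos [ 575.8 -110.1  188. ] F [-0.4 -0.1  0.4] w 50.2 off [-0.0017 -0.0011  0.068 ] rot [ 0.  -0.1 -0. ]
```

View pics/e.png

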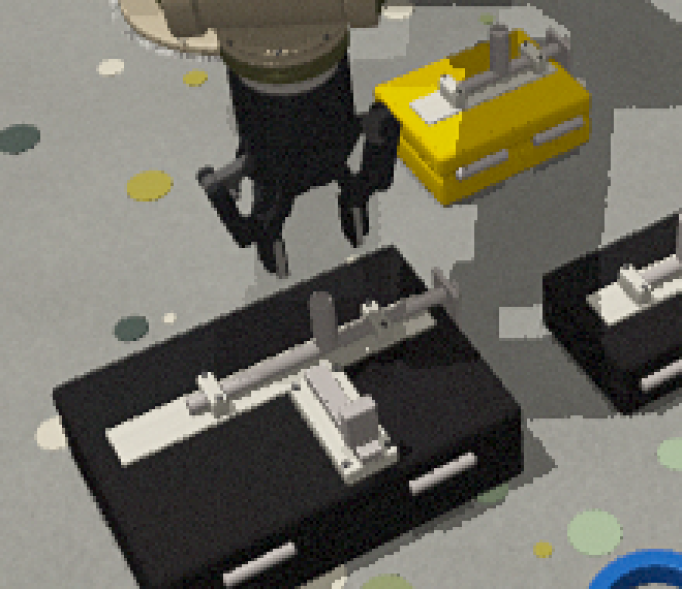

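The keeper is back at (345,400), clear of the knob at (321,300), and the fingertips at (280,270) and (360,240) straddle the knob. I'll descend and grip.

Call:
move_arm(
  motion=[
    {"offset": [-0.001, -0.001, 0.03], "angular": [0, 0, 0], "jaw": 0.05},
    {"offset": [-0.001, -0.001, 0.068], "angular": [0, 0, 0], "jaw": 0.05},
    {"offset": [-0.001, -0.001, 0.068], "angular": [0, 0, 0], "jaw": 0.05},
    {"offset": [-0.001, -0.001, 0.068], "angular": [0, 0, 0], "jaw": 0.015},
    {"offset": [-0.001, -0.001, 0.068], "angular": [0, 0, 0], "jaw": 0.01},
  ],
)

```text
time_s: 5.88
eef_pos: [578.6, -111.7, 122.0]
ee_rot: [0.001, -0.04, 0.999, -0.001]
force: [-0.0, 1.2, 2.7]
grip_width: 0.199
```

Call:
move_arm(
  motion=[
    {"offset": [0, 0, 0], "angular": [0, 0, 0], "jaw": 0.01},
    {"offset": [0, 0, 0], "angular": [0, 0, 0], "jaw": 0.01},
  ],
)

```text
time_s: 6.12
eef_pos: [578.6, -111.7, 121.9]
ee_rot: [0.002, -0.04, 0.999, -0.001]
force: [1.3, 0.1, 6.2]
grip_width: 0.2
```

Opening is about 17 mm, so the knob is gripped. Drawing it back 42 mm.

Call:
move_arm(
  motion=[
    {"offset": [0, -0.01, 0], "angular": [0, 0, 0], "jaw": 0.01},
    {"offset": [0, -0.02, 0], "angular": [0, 0, 0], "jaw": 0.01},
    {"offset": [0, -0.03, 0], "angular": [0, 0, 0], "jaw": 0.01},
    {"offset": [0, -0.039, 0], "angular": [0, 0, 0], "jaw": 0.01},
    {"offset": [0, -0.042, 0], "angular": [0, 0, 0], "jaw": 0.01},
  ],
)

```text
time_s: 6.75
eef_pos: [582.1, -153.5, 121.9]
ee_rot: [0.002, -0.04, 0.999, -0.0]
force: [1.7, 2.6, 6.2]
grip_width: 0.201
```

Call:
move_arm(
  motion=[
    {"offset": [0, 0, 0], "angular": [0, 0, 0], "jaw": 0.01},
    {"offset": [0, 0, 0], "angular": [0, 0, 0], "jaw": 0.01},
  ],
)

```text
time_s: 7.0
eef_pos: [582.1, -153.7, 121.9]
ee_rot: [0.002, -0.04, 0.999, -0.001]
force: [2.6, -1.2, 4.9]
grip_width: 0.196
```

Call:
move_arm(
  motion=[
    {"offset": [0, 0, 0], "angular": [0, 0, 0], "jaw": 0.045},
    {"offset": [0, 0, 0], "angular": [0, 0, 0], "jaw": 0.045},
    {"offset": [0, 0, -0.03], "angular": [0, 0, 0], "jaw": 0.045},
    {"offset": [0, 0, -0.08], "angular": [0, 0, 0], "jaw": 0.045},
    {"offset": [0.05, 0, -0.11], "angular": [0, 0, 0], "jaw": 0.045},
  ],
)

```text
time_s: 7.62
eef_pos: [532.1, -157.4, 232.1]
ee_rot: [0.001, -0.041, 0.999, -0.001]
force: [0.1, -0.4, 0.5]
grip_width: 0.53
```

Call:
move_arm(
  motion=[
    {"offset": [0.06, 0, 0], "angular": [0, 0, 0], "jaw": 0.045},
    {"offset": [0.1, 0, 0], "angular": [0, 0, 0], "jaw": 0.045},
    {"offset": [0.1, 0, 0], "angular": [0, 0, 0], "jaw": 0.045},
    {"offset": [0.1, 0, 0], "angular": [0, 0, 0], "jaw": 0.045},
  ],
)

```text
time_s: 8.12
eef_pos: [432.0, -165.3, 230.5]
ee_rot: [0.0, -0.04, 0.999, -0.0]
force: [0.4, 0.5, 0.3]
grip_width: 0.527
```

Run:
```python
from h import *
I,K,R,t=cap("scene")
cv2.imwrite("pics/f.png",cv2.resize(I[130:320,130:390],None,fx=3,fy=3,interpolation=3)[...,::-1])
s=ctrl.sense();print(s["time_s"],s["eef_pos"],s["force"],abs(s["dq"]).max())
# tab and knob positions expected in crop, fully back-ish
print((proj([581.9,-153.3,138],K,R,t)-[130,130])*3,(proj([680,-126.5,139],K,R,t)-[130,130])*3)
```

```text
8.175 [ 432.19216644 -165.21142965  230.26150064] [ 0.01526284 -0.49068998  0.10128195] 0.007265425775896571
[255.08317161 310.35081034] [340.97314811 390.28566853]
```

View pics/f.png

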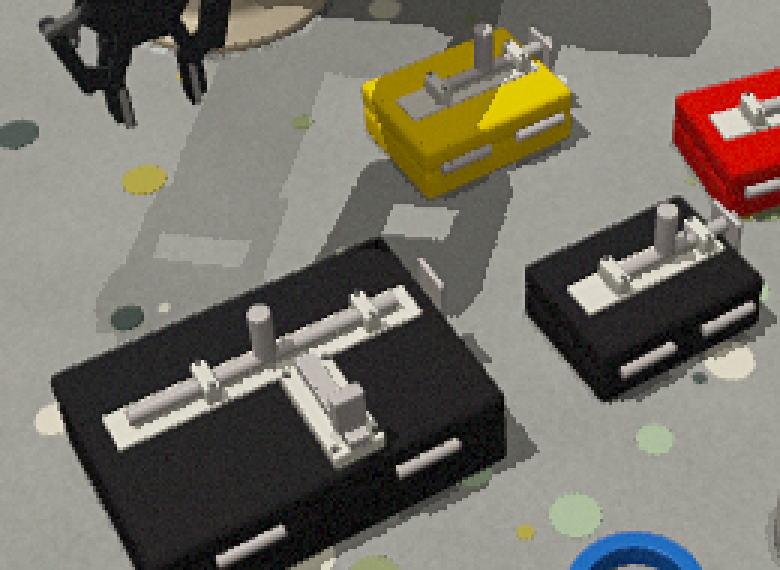

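The knob at (260,310) is where I expected it, drawn back with the nose out of the catch plate at (430,280). The keeper tab at (345,390) is back too, and the small case at (665,210) is untouched. Handing in.

```bash
python3 -c "
from rig import ctrl
print(ctrl.finish_job())"
```

```text
the job is handed in; nothing more can be done
None
```

The big case is unfastened and the job is handed in, at about 8.2 s of the 40 s allowed; the hand-in reports no verdict.

- **Keeper:** I gripped the tab (opening 23.5 mm on the 24 mm tab) and slid it 39 mm along the case's +x while the bolt was still shut.
- **Bolt:** I gripped the knob and drew it 42 mm along the case's -y, then opened the jaws, lifted and moved away.
- **Last checks:** The final picture shows the knob and tab within a few pixels of where I expected, and the bolt's nose out of the catch plate. The small case's bolt looks unmoved, and the force on the tool was about 0.5 N, so the arm touches nothing.
- **Small disagreements:** The two cameras differed by about 3 mm on the knob's y. The lid measured about 271 by 194 mm against the stated 280 by 200 mm, probably because its edges are rounded. Neither affected the grips.

I viewed 9 pictures.

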